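# Crank open the clamp and stand the flanged shaft on the marking-out plate

## Task

Take the crank of the blue self-centring clamp by its loose black sleeve and wind it counter-clockwise, keeping hold of the sleeve all the while it turns, until the jaws stand wide enough for the shaft's flange to pass. Then draw the flanged shaft straight up out of the clamp and stand it upright on its flange, wholly on the dark steel marking-out plate, lowering it onto the plate rather than dropping it. Leave the jaws open and the other things on the bench where they are.

Things in the scene. Friction and masses are not known exactly. Their poses are not given: they have to be found in the camera images.
- clamp: Blue self-centring bench clamp, fixed; base 110 x 340 mm, y from -90 to +250. Origin: on the bench under the clamping centre, where the shaft stands. Its y axis runs along the base to the gearbox (blue box 90 x 90 mm, top 105 mm high, centred at y = 190, crank on top). Steel bed under the shaft 35 mm above the bench; jaws 70 mm wide (x), tops 69 mm above the bench.
- crank (a joint): Crank angle, rad, grows counter-clockwise seen from above, opening the jaws. Starts at 0 to 2, hard stop 9.6 (1.5 turns); at 0 its arm points along the clamp's -x. Jaw gap = 18 mm + 2.6 mm per rad, both jaws move alike; the 34 mm flange just passes from 6.3, with 3.5 mm to spare each side at 9, a good setting. Friction 0.15 N m (3 N at the sleeve); stays where left.
- crank_axis (a point): Point on the crank's vertical turning axis, 172 mm above the bench, level with the middle of the sleeve.
- sleeve_grip (a point): Grip point on the axis of the crank's upright black sleeve, 172 mm above the bench. The sleeve is a plain cylinder 24 mm in diameter on the end of the crank arm, 55 mm from the crank axis, from 138 to 200 mm above the bench, with only a 3 mm metal cap above it. The steel arm below it reaches 134 mm above the bench, the hub on the crank axis 140 mm.
- sleeve: The same black sleeve as a body; origin at its lower end on its axis (138 mm above the bench). It spins freely about its own upright axis, so a hand that keeps its direction can carry it round.
- jaw_a_tip (a point): Top edge of the gearbox-side jaw's gripping face (clamp +y side), middle of its width, 69 mm above the bench; moves away from the shaft as the jaws open.
- jaw_b_tip (a point): The same on the other jaw.
- shaft: Bright steel flanged shaft, 0.2 to 0.42 kg, upright on the clamp's bed between the jaws. Origin: centre of its underside; z along it. 150 mm long: flange at the foot 34 mm in diameter, 7 mm thick, tapering to the shank at 14 mm; then a plain shank 16 mm in diameter. The jaws' lips (16 to 34 mm above the bed) overhang the flange until opened. Top 185 mm above the bench at first.
- plate: Dark steel marking-out plate, square, 130 x 130 x 20 mm, fixed on the bench, edges along its x and y axes. Origin: centre of its underside; its top is 20 mm above the bench.
- hammer: Hammer lying left of the clamp. Bystander: leave it where it lies.
- driver: Screwdriver lying beyond the clamp. Bystander: leave it where it lies.
- file: Flat file with a wooden handle, about 300 mm long, lying to the right of the plate. Bystander: leave it where it lies.
- flat_bar: Piece of flat steel bar 30 x 110 x 12 mm, lying on the near side between the plate and the clamp. Bystander: leave it where it lies.
- bush: Short flanged steel bush, 40 mm wide, 35 mm high, standing beyond the plate on the right. Bystander: leave it where it lies.
- water: Clear water bottle, 64 mm wide, 210 mm tall, standing left of the clamp on the near side. Bystander: leave it where it lies.
- oil: Small grey can, 50 mm wide, 70 mm high, standing beyond the clamp. Bystander: leave it where it lies.
Things that resemble listed ones, but are neither listed nor needed, are in the scene too. Of the things that look like the plate, the smallest one is meant.

How it is judged (in metres and radians):
On the way, in this order (a step that is already met when the one before it is completed fails the run):
1. the crank is wound until the jaws clear the flange (6.3 rad or more) (value of joint crank above 6.3 rad), for 0.2 s.
2. the shaft is drawn up out of the jaws, held in the fingers, its foot above the jaw tops (z of shaft in the frame of clamp above 0.07 m and contact force between the fingers and shaft above 0.5 N), for 0.1 s.
At the end, for the whole second after the job is handed in: The shaft stands still and released, upright (within 0.08 rad) on its flange, flange wholly on the marking-out plate (shaft axis within 50 mm of the plate's centre along both of its axes), and the crank still stands at 6.3 rad or more (jaws open) (x of shaft in the frame of plate between -0.05 and 0.05 m and y of shaft in the frame of plate between -0.05 and 0.05 m and z of shaft in the frame of plate between 0.016 and 0.025 m and angle between shaft's own z axis and vertical below 0.08 rad and value of joint crank above 6.3 rad and linear speed of shaft below 0.02 m/s); the robot touches nothing.
It fails at once if the crank turns (faster than 0.5 rad/s) while the fingers are off its sleeve (contact force between the fingers and sleeve below 0.1 N and (velocity of joint crank above 0.5 rad/s or velocity of joint crank below -0.5 rad/s)).
It fails at once if the shaft is dropped: moving faster than 0.5 m/s out of the fingers (linear speed of shaft above 0.5 m/s and contact force between the fingers and shaft below 0.1 N).
It fails at once if a bystander is shifted by more than 30 mm (distance of any of hammer, driver, file, flat_bar, bush, water, oil from where it was at the start of the episode above 0.03 m).
It also fails if it takes over 62 s, if anything falls off the work surface, if the arm or the gripper's body presses on something with over 40 N, if the wrist force passes 120 N, or if a joint passes its speed limit or range.

## Robot

A 7-joint arm with a two-finger parallel gripper is mounted at the origin on the work surface. World frame = base frame: x ahead of the robot, y to its left, z up, the work surface at z = 0. Lengths are in m, angles in degrees, forces in N, time in s.
With the tool pointing down it reaches from about 0.425 to 0.875 m from the base axis. Payload 9.9 kg.
Tool frame: the origin (TCP) lies on the centre line of the jaws, within the pads' length; the fingertips stand 19 mm ahead of it and the grasp point (between the pads) is the TCP; z points along the fingers, y is the line along which they close (so a half turn about z gives the same grasp; the last joint's range is limited). The gripper opens to 85 mm and grips with 20 to 120 N. Pads are 22 mm wide; open, the fingers measure 114 mm over their backs; the gripper's body (76 mm by 85 mm) begins 54 mm behind the grasp point. The pads swing forward as they close: fully open they stand 13 mm farther back than shut.
Start: joints at [-67.999, 32.985, 1.427, 82.34, -0.859, 64.687, -3.237], TCP at [0.304, 0.602, 0.25] pointing down, gripper open.
Joint ranges: [-157.87, 157.87], [-19.46, 123.44], [-87.15, 90], [11.01, 140.99], [-62.26, 242.26], [9.8, 113.94], [-161.44, 161.44]. Speed limits (degrees/s): [127.2, 127.2, 172.46, 172.46, 180, 180, 180].

## Interface

Orientations are given as a 3x3 rotation matrix whose columns are the frame's x, y, z axes.
In Python, from plant import robot gives the robot as it stands.
- The arm moves only by the tool play_rows, never from a script. Its argument "commands" is text: rows parted by semicolons, each of 7 numbers parted by spaces: the shift along the world's x, y, z scaled (see below), then the turn, a rotation vector about the world's x, y, z scaled (see below), then the closure, from -1 (fully open) to 1 (shut). In form: dx dy dz wx wy wz jaw; .... A call has 1 to 20 rows; each row shifts and turns the commanded pose from where the row before left it; what a row does not reach is not made up. The controller multiplies each number of a shift by 0.1 m and each number of a turn by 60 degrees. A row lasts 1/12 s, in which the tool goes at most 41.7 mm and 7.16 degrees, less where a joint would pass 70% of its speed; a pose out of reach is approached as far as the arm can. A call with a number of a shift or a turn outside -1 to 1 is refused whole. A call with a gripper value outside its range is refused whole. The fingers move at their own pace and stop on an object; "newtons" is the grip in N (left out, the last holds). Time passes only in rows, so rows that do not move let the fingers close. It gives the time, the measured TCP pose, the force, the opening and the grip force at its end, in the units of the state.
- robot.state(): the state, without advancing time (a new reading comes with each control period).
- robot.snapshot(name): name is "scene" or "top" or "wrist"; returns the picture (400x640x3 uint8, blue, green, red); there is no depth.
- robot.camera_params(name): a dict with "camera_matrix" (3x3 intrinsics, pixels), "world_from_camera" (4x4, takes a point from camera to world coordinates); the wrist camera has in their place "T_tool_cam" (4x4, takes a point from camera to tool coordinates, whose origin is the TCP and whose axes are the flange's). Camera axes: x right, y down, z forward; pixel columns grow to the right and rows downward; lengths in m; the calibration is good to about 2 mm. A picture is of the moment at which its call begins: read the wrist's pose just before it. camera_params takes no time and is no camera call.
- robot.job_done(): hands the job in; it is judged then, once.
The state is a dict: "time_s": time; "q": joint angles; "qd": joint speeds; "effort": joint torques, N m; "tcp_pos": TCP position; "tool_rot": TCP orientation; "contact_force": force on the tool from outside, world axes, zero at the start; "moment": the same for the moment, N m; "grip_width": finger opening in m; "grip_force": force on a finger pad.
Only numpy, scipy, OpenCV 4.12 (cv2) and the standard library are available. Lean on these libraries where they do the work, as an engineer would, in place of code of your own. Each camera call takes 0.05 s, during which the arm holds its last target. There are 200 camera calls.

## Working session

There is one attempt and no reset: what is moved stays moved. The work goes in short steps, Python scripts to look and compute and a tool call to move; the robot and the scene stay as the last step left them, time stands still between calls to the robot, and variables do not carry over. Pictures are saved under pics/ and viewed, at most 10 in all, crops included, and the job is handed in when it is done.

Besides the shell and the picture viewer there is one more tool, called as a command line: name --argument value ..., lists and objects as JSON in quotes. play_rows: Moves the arm, as the interface text tells. Shifts and turns lie within -1 to 1; 1 stands for 0.1 m of shift or 60 degrees of turn. Its arguments: {"type":"object","properties":{"commands":{"type":"string"},"newtons":{"type":"number"}},"required":["commands"]}

```bash
mkdir -p pics
python3 - <<'E'
from plant import robot
import cv2,json,numpy as np
s=robot.state();print(s['time_s'],s['tcp_pos'],np.round(s['tool_rot'],3).tolist(),s['grip_width'])
for n in("scene","top"):
    cv2.imwrite(f"pics/{n}0.png",robot.snapshot(n));p=robot.camera_params(n);print(n,np.round(p['camera_matrix'],2).tolist(),np.round(p['world_from_camera'],4).tolist())
print(np.round(robot.camera_params("wrist")['T_tool_cam'],4).tolist())
E
```

```text
0.0 [0.30413278 0.60211206 0.24943234] [[-0.893, 0.451, -0.001], [0.451, 0.893, -0.002], [-0.0, -0.002, -1.0]] 0.085219668510497
scene [[363.99, 0.0, 317.98], [0.0, 363.99, 197.93], [0.0, 0.0, 1.0]] [[0.8435, 0.2882, -0.4532, 1.0643], [0.5371, -0.4535, 0.7112, -0.9284], [-0.0006, -0.8434, -0.5373, 0.7853], [0.0, 0.0, 0.0, 1.0]]
top [[443.33, 0.0, 316.22], [0.0, 443.33, 200.09], [0.0, 0.0, 1.0]] [[-0.0039, -0.9986, 0.0522, 0.404], [-0.9999, 0.0032, -0.0137, -0.0551], [0.0135, -0.0522, -0.9985, 1.7884], [0.0, 0.0, 0.0, 1.0]]
[[-0.0001, -0.9449, -0.3272, 0.0846], [1.0, 0.0, -0.0005, 0.0001], [0.0005, -0.3272, 0.9449, -0.1237], [0.0, 0.0, 0.0, 1.0]]
```

View pics/top0.png

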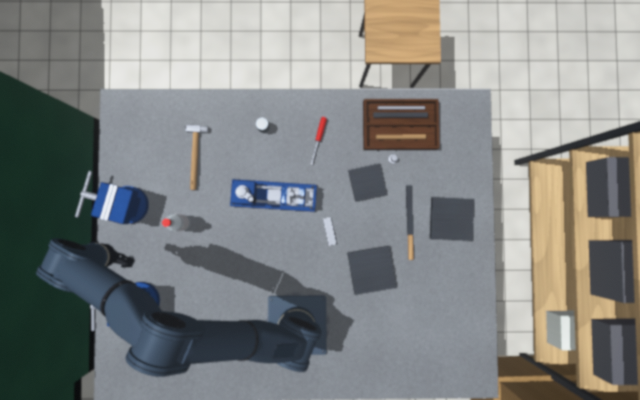

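View pics/scene0.png

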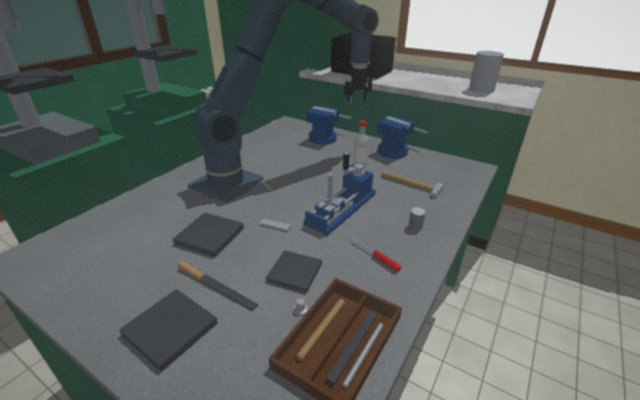

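The top picture shows the clamp at (275,195), with its gearbox on the left at about (245,193). Three dark plates could be the target: (367,182) about 33 px, (372,270) about 45 px and (452,218) about 44 px. I choose the smallest, (367,182). The sleeve and shaft are the uprights at scene (346,160) and (331,185). Similar-looking things are the bottle at (362,145) and the vises at (322,125) and (395,137). Next is one close crop plus measuring.

```bash
cat > h.py <<'E'
from plant import robot
import cv2,numpy as np
def ray(n,uv):
    p=robot.camera_params(n);K=p['camera_matrix'];T=np.array(p['world_from_camera'])
    return T[:3,3],T[:3,:3]@np.linalg.inv(K)@np.array([uv[0],uv[1],1.])
def atz(n,uv,z):
    o,d=ray(n,uv);return o+d*(z-o[2])/d[2]
def proj(n,P):
    p=robot.camera_params(n);T=np.linalg.inv(p['world_from_camera']);c=T[:3,:3]@np.array(P)+T[:3,3];u=np.array(p['camera_matrix'])@c;return u[:2]/u[2]
E
python3 - <<'E'
from h import *
t=cv2.imread('pics/top0.png');s=cv2.imread('pics/scene0.png')
a=cv2.resize(t[170:220,225:325],(800,400)[:2],interpolation=cv2.INTER_CUBIC)
b=cv2.resize(s[140:240,290:390],(600,600),interpolation=cv2.INTER_CUBIC)
cv2.imwrite('pics/c_top.png',a);cv2.imwrite('pics/c_scene.png',b)
g=cv2.cvtColor(t,cv2.COLOR_BGR2HSV)
m=(g[...,2]<75).astype(np.uint8); 
n,l,st,c=cv2.connectedComponentsWithStats(m[140:320,335:490])
for i in range(1,n):
    if st[i,4]>300:
        pts=np.argwhere(l==i)[:,::-1].astype(np.float32)+[335,140]
        W=np.array([atz('top',p,.02)[:2] for p in pts],np.float32)
        print('plate',c[i]+[335,140],st[i,4],cv2.minAreaRect(W))
m=((g[...,0]>100)&(g[...,0]<130)&(g[...,1]>130)).astype(np.uint8);m[:170]=0;m[220:]=0;m[:,:225]=0;m[:,330:]=0
pts=np.argwhere(m)[:,::-1]
W=np.array([atz('top',p,.03)[:2] for p in pts],np.float32)
print('clamp',cv2.minAreaRect(W),len(pts))
E
```

```text
clamp ((0.5162459015846252, 0.09141326695680618), (0.33304423093795776, 0.10255592316389084), 86.14036560058594) 866
```

View pics/c_top.png

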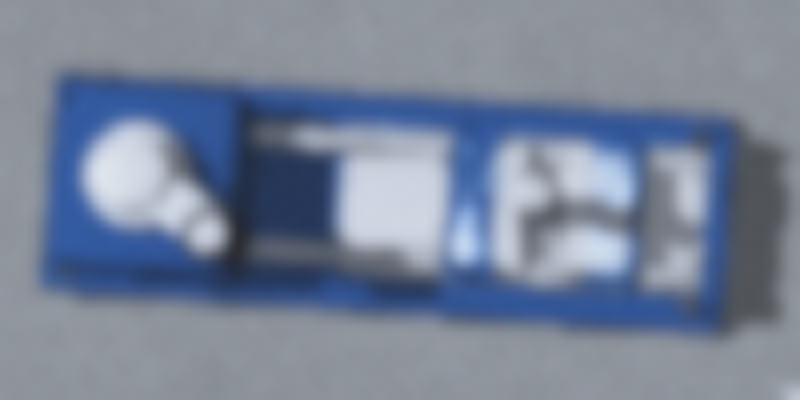

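View pics/c_scene.png

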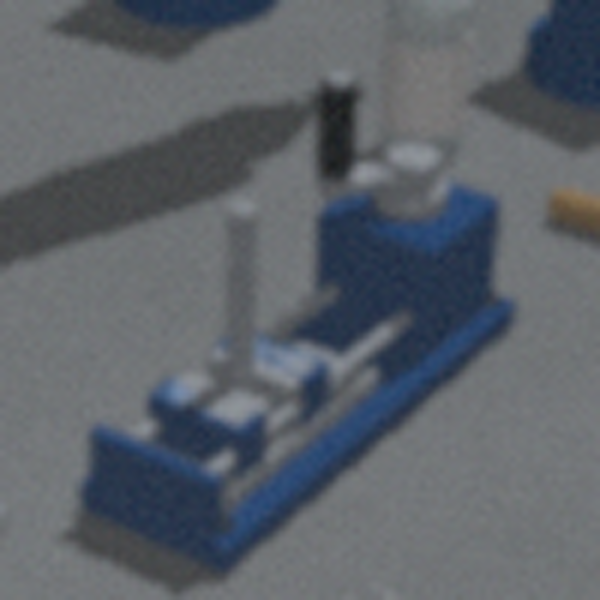

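The crops confirm the picks: the black sleeve is at scene (346.3,161.7), with its cap in top view at (251,199). The hub is at top (241.3,191.3) and the shaft top at scene (330.3,174.5).

Run:
```python
from h import *
t=cv2.imread('pics/top0.png');s=cv2.imread('pics/scene0.png')
print('cap',atz('top',(251,199),.203),'hub',atz('top',(241.3,191.3),.14))
print('scene sleeve mid',atz('scene',(346.3,161.7),.172),'hub top',atz('scene',(358.7,166.2),.14),'shaft top',atz('scene',(330.3,174.9),.185))
for k in [(45,285),(65,75),(735,118),(722,328)]: print('base corner',atz('top',(225+k[0]/8,170+k[1]/8),.02 if k[0]>100 else .1)[:2])
for b in('bottle',(165,222)),('bush',(393,158)),('oil',(262,124)): print(b[0],atz('top',b[1],.1)[:2])
print(t[182,367],t[182,345],t[218,452])
g=t.max(2);m=(cv2.medianBlur(g,3)<95).astype(np.uint8)
m[:,:340]=0;m[:,480:]=0;m[:155]=0;m[310:]=0
n,l,st,c=cv2.connectedComponentsWithStats(m)
for i in range(1,n):
    if st[i,4]>300:
        W=np.array([atz('top',p,.02)[:2] for p in np.argwhere(l==i)[:,::-1]],np.float32);print('plate',c[i],st[i,4],cv2.minAreaRect(W))
```

```text
cap [0.49151339 0.15628469 0.203     ] hub [0.52378555 0.2007976  0.14      ]
scene sleeve mid [0.50124584 0.15115126 0.172     ] hub top [0.53013667 0.19955603 0.14      ] shaft top [0.51495217 0.01187008 0.185     ]
base corner [0.47222118 0.24723185]
base corner [0.57237228 0.23833847]
base corner [ 0.55790049 -0.08223809]
base corner [ 0.45286138 -0.075336  ]
bottle [0.41100188 0.49472875]
bush [ 0.65324285 -0.37393403]
oil [0.78566584 0.12891979]
[88 80 75] [151 144 138] [83 76 70]
plate [367.50366492 182.38115183] 955 ((0.5672335028648376, -0.2851560115814209), (0.12352194637060165, 0.12612265348434448), 11.897425651550293)Traceback (most recent call last):
  File "<stdin>", line 13, in <module>
  File "h.py", line 7, in atz
    o,d=ray(n,uv);return o+d*(z-o[2])/d[2]
        ~~~^^^^^^
  File "h.py", line 4, in ray
    p=robot.camera_params(n);K=p['camera_matrix'];T=np.array(p['world_from_camera'])
ValueError: time passes only in moves, steps and waits
```

play_rows --commands "0 0 0.3 0 0 0 -1;0 0 0.3 0 0 0 -1;0.136 -0.32 0 0 0 0 -1;0.136 -0.32 0 0 0 0 -1;0.136 -0.32 0 0 0 0 -1;0.136 -0.32 0 0 0 0 -1;0.136 -0.32 0 0 0 0 -1;0.136 -0.32 0 0 0 0 -1;0.136 -0.32 0 0 0 0 -1;0.136 -0.32 0 0 0 0 -1;0.136 -0.32 0 0 0 0 -1;0.136 -0.32 0 0 0 0 -1;0.136 -0.32 0 0 0 0 -1;0.136 -0.32 0 0 0 0 -1;0.136 -0.32 0 0 0 0 -1;0.136 -0.32 0 0 0 0 -1;0 0 0 0 0 0 -1;0 0 0 0 0 0 -1" --newtons 40

```text
time_s: 1.6
tcp_pos: [0.4953, 0.1522, 0.3101]
tool_rot: [[-0.89, 0.455, -0.0], [0.455, 0.89, -0.001], [-0.0, -0.001, -1.0]]
contact_force: [-0.3, 1.0, 0.3]
grip_width: 0.0856
grip_force: 0.0
```

```bash
cat >> h.py <<'E'
def wcam():
    s=robot.state();I=robot.snapshot('wrist');p=robot.camera_params('wrist')
    T=np.eye(4);T[:3,:3]=s['tool_rot'];T[:3,3]=s['tcp_pos'];return s,I,np.array(p['camera_matrix']),T@np.array(p['T_tool_cam'])
def wz(K,T,uv,z):
    d=T[:3,:3]@np.linalg.inv(K)@np.array([uv[0],uv[1],1.]);o=T[:3,3];return o+d*(z-o[2])/d[2]
def wp(K,T,P):
    Q=np.linalg.inv(T);u=K@(Q[:3,:3]@np.array(P)+Q[:3,3]);return u[:2]/u[2]
E
python3 - <<'E'
from h import *
s,I,K,T=wcam();np.savez('w1.npz',K=K,T=T);cv2.imwrite('pics/w1.png',I)
print(s['time_s'],s['tcp_pos'],np.round(s['tool_rot'],3).tolist(),np.round(s['q'],0),s['grip_width'])
for P in[(.495,.154,.203),(.526,.2,.14),(.515,.0115,.185)]:print(wp(K,T,P))
E
```

```text
1.6 [0.49528833 0.15219913 0.31012161] [[-0.89, 0.455, -0.0], [0.455, 0.89, -0.001], [-0.0, -0.001, -1.0]] [-29.  17.   9. 101.  -3.  63.  44.] 0.08557488606693843
[320.19101747 200.90073649]
[378.64443282 184.73003607]
[186.57984231 281.90192272]
```

View pics/w1.png

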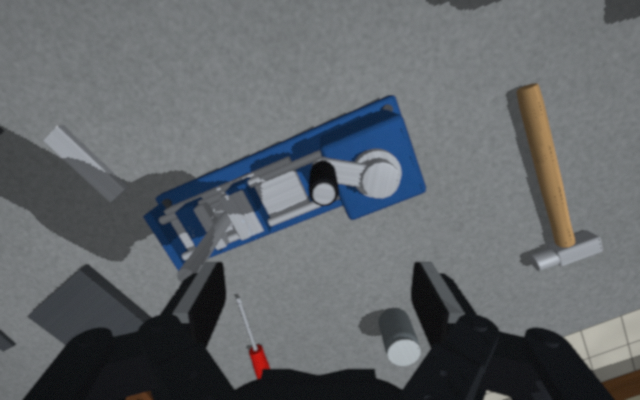

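The wrist picture shows the sleeve cap at (324,193), the hub top at (379,175) and the shaft top at (188,272). I refine these with colour masks.

Run:
```python
from h import *
d=np.load('w1.npz');K,T=d['K'],d['T'];I=cv2.imread('pics/w1.png')
print(wz(K,T,(324,193.5),.203),wz(K,T,(379,175.5),.14),wz(K,T,(188,272),.185))
g=I.max(2)
m=np.zeros(g.shape,np.uint8);m[155:215,300:345]=(g[155:215,300:345]<60)
n,l,st,c=cv2.connectedComponentsWithStats(m);i=1+st[1:,4].argmax();print('black',st[i],c[i],cv2.minAreaRect(np.argwhere(l==i)[:,::-1].astype(np.float32)))
s,c0,h=.0,0,0
# base corners on the clamp (z~.02 base / .105 gearbox)
for uv,z in[((392,97),.105),((426,187),.105),((351,219),.105)]:print(wz(K,T,uv,z))
```

```text
[0.49107592 0.15916947 0.203     ] [0.51793282 0.20388617 0.14      ] [0.50720526 0.01836267 0.185     ]
black [309 161  30  40 612] [321.81862745 175.91339869] ((323.0735778808594, 180.1924591064453), (38.61569595336914, 28.97262954711914), 87.51044464111328)
[0.46361032 0.24785038 0.105     ]
[0.56353053 0.24438265 0.105     ]
[0.56071084 0.15869353 0.105     ]
```

play_rows --commands "-0.03 0.06 -0.2 0 0 0 -1;0 0 -0.25 0 0 0 -1;0 0 -0.2 0 0 0 -1;0 0 0 0 0 0 -1;0 0 0 0 0 0 -1;0 0 0 0 0 0 -1"

```text
time_s: 2.15
tcp_pos: [0.492, 0.1614, 0.2462]
tool_rot: [[-0.893, 0.45, 0.001], [0.45, 0.893, 0.001], [-0.0, 0.001, -1.0]]
contact_force: [0.4, 0.4, 0.7]
grip_width: 0.0854
grip_force: 0.0
```

Run:
```python
from h import *
s,I,K,T=wcam();np.savez('w2.npz',K=K,T=T);cv2.imwrite('pics/w2.png',I)
print(s['tcp_pos'],s['qd'])
for P in[(.491,.159,.203),(.518,.204,.14),(.507,.018,.185)]:print(wp(K,T,P))
```

```text
[0.49201825 0.16144348 0.24623907] [ 0.26390248 -0.7809271   0.29495806 -0.52219018  0.04235879 -0.22514087
  0.18239078]
[313.33844993 241.4054022 ]
[384.14912168 207.67091883]
[143.44723132 330.19490315]
```

View pics/w2.png

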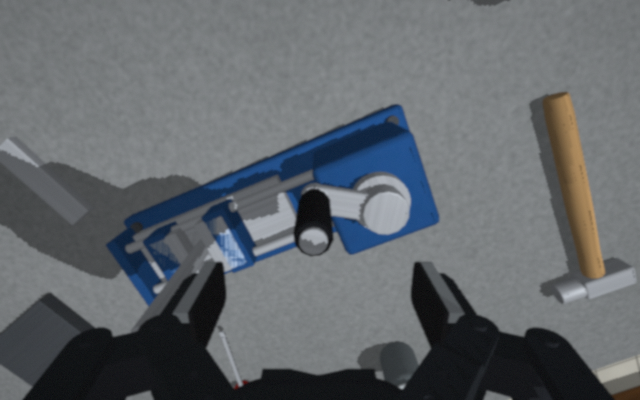

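The cap is at (315,239) and the hub top at (385,206), within 3 px of the earlier wrist estimate, so the measurements agree.

Run:
```python
from h import *
d=np.load('w2.npz');K,T=d['K'],d['T']
a=wz(K,T,(315,239),.203);b=wz(K,T,(385,206),.14);print(a,b,np.linalg.norm((a-b)[:2]),np.degrees(np.arctan2(*(a-b)[[1,0]])))
s=robot.state();print(s['tcp_pos'])
```

```text
[0.49007809 0.16052234 0.203     ] [0.5170486  0.20509465 0.14      ] 0.052097008942883986 -121.17794568599426
[0.49226351 0.16130363 0.24654333]
```

play_rows --commands "-0.025 -0.02 -0.15 0 0 0 -1;0 0 -0.2 0 0 0 -1;0 0 -0.2 0 0 0 -1;0 0 -0.2 0 0 0 -1;0 0 0 0 0 0 -1;0 0 0 0 0 0 -1;0 0 0 0 0 0 -1;0 0 0 0 0 0 0.2;0 0 0 0 0 0 1;0 0 0 0 0 0 1;0 0 0 0 0 0 1;0 0 0 0 0 0 1;0 0 0 0 0 0 1;0 0 0 0 0 0 1" --newtons 40

```text
time_s: 3.37
tcp_pos: [0.4898, 0.1591, 0.1708]
tool_rot: [[-0.893, 0.451, 0.001], [0.451, 0.893, 0.001], [-0.001, 0.001, -1.0]]
contact_force: [0.7, 2.4, 5.7]
grip_width: 0.0221
grip_force: 39.0
```

```bash
cat > arc.py <<'E'
import sys,numpy as np
cx,cy,x,y,step,n=map(float,sys.argv[1:]);a=np.arctan2(y-cy,x-cx)
t=a+np.radians(step)*np.arange(1,int(n)+1);P=np.c_[cx+.055*np.cos(t),cy+.055*np.sin(t)]
q=np.round(P*1000,0)/1000;d=np.diff(np.vstack([[x,y],q]),axis=0)*10
print(np.degrees(a),P[-1],';'.join('%.2f %.2f 0 0 0 0 1'%tuple(r) for r in d))
E
python3 arc.py .518 .2062 .4898 .1591 9 10
```

```text
-120.91005853513099 [0.56518861 0.17794695] 0.07 -0.04 0 0 0 0 1;0.09 -0.02 0 0 0 0 1;0.08 -0.02 0 0 0 0 1;0.09 0.00 0 0 0 0 1;0.08 0.02 0 0 0 0 1;0.09 0.03 0 0 0 0 1;0.07 0.04 0 0 0 0 1;0.07 0.05 0 0 0 0 1;0.06 0.06 0 0 0 0 1;0.05 0.07 0 0 0 0 1
```

play_rows --commands "0.07 -0.04 0 0 0 0 1;0.09 -0.02 0 0 0 0 1;0.08 -0.02 0 0 0 0 1;0.09 0.00 0 0 0 0 1;0.08 0.02 0 0 0 0 1;0 0 0 0 0 0 1;0 0 0 0 0 0 1" --newtons 40

```text
time_s: 3.95
tcp_pos: [0.5321, 0.15, 0.1709]
tool_rot: [[-0.891, 0.453, 0.003], [0.453, 0.891, -0.002], [-0.003, -0.001, -1.0]]
contact_force: [4.0, -6.9, 6.2]
grip_width: 0.0223
grip_force: 39.4
```

play_rows --commands "0.09 0.03 0 0 0 0 1;0.07 0.04 0 0 0 0 1;0.07 0.05 0 0 0 0 1;0.06 0.06 0 0 0 0 1;0.05 0.07 0 0 0 0 1;0 0 0 0 0 0 1;0 0 0 0 0 0 1"

```text
time_s: 4.53
tcp_pos: [0.5684, 0.1753, 0.1711]
tool_rot: [[-0.891, 0.453, 0.007], [0.453, 0.891, -0.002], [-0.007, 0.002, -1.0]]
contact_force: [12.3, -4.4, -1.5]
grip_width: 0.0222
grip_force: 39.3
```

```bash
python3 - <<'E'
import numpy as np
from scipy.optimize import least_squares as L
P=np.array([(.4898,.1591),(.5321,.1500),(.5684,.1753)])
r=L(lambda c:np.hypot(*(P-c).T)-.055,[.518,.206]);print(r.x,r.fun)
E
python3 arc.py .5205 .2045 .5684 .1753 9 10
```

```text
[0.52151379 0.20400568] [-2.46937036e-05  3.34573065e-05 -2.42491892e-05]
-31.366624526951696 [0.54912818 0.25146198] 0.03 0.09 0 0 0 0 1;0.03 0.08 0 0 0 0 1;0.01 0.08 0 0 0 0 1;0.00 0.09 0 0 0 0 1;-0.01 0.08 0 0 0 0 1;-0.03 0.09 0 0 0 0 1;-0.04 0.07 0 0 0 0 1;-0.05 0.07 0 0 0 0 1;-0.06 0.06 0 0 0 0 1;-0.07 0.05 0 0 0 0 1
```

```bash
cat > arc.py <<'E'
import sys,numpy as np
cx,cy,x,y,a0,step,n=map(float,sys.argv[1:])
t=np.radians(a0+step*np.arange(1,int(n)+1));P=np.c_[cx+.055*np.cos(t),cy+.055*np.sin(t)]
q=np.round(np.vstack([[x,y],P]),3);d=np.diff(q,axis=0)*10
print(q[-1],';'.join('%.2f %.2f 0 0 0 0 1'%tuple(r) for r in d))
E
python3 arc.py .5215 .204 .565 .178 -31.5 10 18
```

```text
[0.475 0.233] 0.08 0.06 0 0 0 0 1;0.02 0.09 0 0 0 0 1;0.01 0.10 0 0 0 0 1;0.00 0.09 0 0 0 0 1;-0.02 0.09 0 0 0 0 1;-0.04 0.09 0 0 0 0 1;-0.05 0.08 0 0 0 0 1;-0.07 0.07 0 0 0 0 1;-0.08 0.06 0 0 0 0 1;-0.08 0.04 0 0 0 0 1;-0.10 0.03 0 0 0 0 1;-0.09 0.01 0 0 0 0 1;-0.10 -0.01 0 0 0 0 1;-0.09 -0.02 0 0 0 0 1;-0.09 -0.04 0 0 0 0 1;-0.08 -0.05 0 0 0 0 1;-0.07 -0.07 0 0 0 0 1;-0.05 -0.07 0 0 0 0 1
```

play_rows --commands "0.08 0.06 0 0 0 0 1;0.02 0.09 0 0 0 0 1;0.01 0.10 0 0 0 0 1;0.00 0.09 0 0 0 0 1;-0.02 0.09 0 0 0 0 1;-0.04 0.09 0 0 0 0 1;-0.05 0.08 0 0 0 0 1;-0.07 0.07 0 0 0 0 1;-0.08 0.06 0 0 0 0 1;0 0 0 0 0 0 1"

```text
time_s: 5.37
tcp_pos: [0.5484, 0.252, 0.1709]
tool_rot: [[-0.893, 0.449, 0.0], [0.449, 0.893, 0.001], [0.0, 0.001, -1.0]]
contact_force: [-1.6, 2.8, 6.6]
grip_width: 0.0221
grip_force: 40.4
```

play_rows --commands "-0.08 0.04 0 0 0 0 1;-0.10 0.03 0 0 0 0 1;-0.09 0.01 0 0 0 0 1;-0.10 -0.01 0 0 0 0 1;-0.09 -0.02 0 0 0 0 1;-0.09 -0.04 0 0 0 0 1;-0.08 -0.05 0 0 0 0 1;-0.07 -0.07 0 0 0 0 1;-0.05 -0.07 0 0 0 0 1;0 0 0 0 0 0 1;0 0 0 0 0 0 1"

```text
time_s: 6.28
tcp_pos: [0.474, 0.2311, 0.1707]
tool_rot: [[-0.892, 0.452, -0.0], [0.452, 0.892, -0.001], [-0.0, -0.001, -1.0]]
contact_force: [0.6, -3.0, 10.1]
grip_width: 0.0222
grip_force: 40.6
```

```bash
python3 arc.py .5215 .204 .475 .233 148.5 10 19
```

```text
[0.573 0.184] -0.05 -0.09 0 0 0 0 1;-0.02 -0.09 0 0 0 0 1;-0.01 -0.10 0 0 0 0 1;0.00 -0.09 0 0 0 0 1;0.02 -0.09 0 0 0 0 1;0.04 -0.09 0 0 0 0 1;0.05 -0.08 0 0 0 0 1;0.07 -0.07 0 0 0 0 1;0.08 -0.06 0 0 0 0 1;0.08 -0.04 0 0 0 0 1;0.10 -0.03 0 0 0 0 1;0.09 -0.01 0 0 0 0 1;0.10 0.01 0 0 0 0 1;0.09 0.02 0 0 0 0 1;0.09 0.04 0 0 0 0 1;0.08 0.05 0 0 0 0 1;0.07 0.07 0 0 0 0 1;0.05 0.07 0 0 0 0 1;0.05 0.09 0 0 0 0 1
```

play_rows --commands "-0.05 -0.09 0 0 0 0 1;-0.02 -0.09 0 0 0 0 1;-0.01 -0.10 0 0 0 0 1;0.00 -0.09 0 0 0 0 1;0.02 -0.09 0 0 0 0 1;0.04 -0.09 0 0 0 0 1;0.05 -0.08 0 0 0 0 1;0.07 -0.07 0 0 0 0 1;0.08 -0.06 0 0 0 0 1;0.08 -0.04 0 0 0 0 1"

```text
time_s: 7.12
tcp_pos: [0.5002, 0.1532, 0.1707]
tool_rot: [[-0.893, 0.45, -0.0], [0.45, 0.893, 0.002], [0.001, 0.001, -1.0]]
contact_force: [-1.4, 5.7, 8.8]
grip_width: 0.0221
grip_force: 40.7
```

play_rows --commands "0.10 -0.03 0 0 0 0 1;0.09 -0.01 0 0 0 0 1;0.10 0.01 0 0 0 0 1;0.09 0.02 0 0 0 0 1;0.09 0.04 0 0 0 0 1;0.08 0.05 0 0 0 0 1;0.07 0.07 0 0 0 0 1;0.05 0.07 0 0 0 0 1;0.05 0.09 0 0 0 0 1;0 0 0 0 0 0 1;0 0 0 0 0 0 1;0 0 0 0 0 0 1"

```text
time_s: 8.12
tcp_pos: [0.5732, 0.184, 0.1709]
tool_rot: [[-0.893, 0.451, 0.002], [0.451, 0.893, 0.001], [-0.001, 0.002, -1.0]]
contact_force: [4.1, 1.4, 6.5]
grip_width: 0.0218
grip_force: 40.7
```

play_rows --commands "0 0 0 0 0 0 0.3;0 0 0 0 0 0 0;0 0 0 0 0 0 -0.5;0 0 0 0 0 0 -1;0 0 0 0 0 0 -1;0 0 0 0 0 0 -1;0 0 0.15 0 0 0 -1;0 0 0.3 0 0 0 -1;0 0 0.3 0 0 0 -1;-0.105 -0.28 0.05 0 0 0 -1;-0.105 -0.28 0 0 0 0 -1;-0.105 -0.28 0 0 0 0 -1;-0.105 -0.28 0 0 0 0 -1;-0.105 -0.28 0 0 0 0 -1;-0.105 -0.28 0 0 0 0 -1;0 0 0 0 0 0 -1;0 0 0 0 0 0 -1;0 0 0 0 0 0 -1;0 0 0 0 0 0 -1"

```text
time_s: 9.7
tcp_pos: [0.5096, 0.0167, 0.2502]
tool_rot: [[-0.893, 0.45, 0.0], [0.45, 0.893, 0.001], [0.0, 0.001, -1.0]]
contact_force: [0.0, 0.3, 0.1]
grip_width: 0.0857
grip_force: 0.0
```

Run:
```python
from h import *
s,I,K,T=wcam();np.savez('w3.npz',K=K,T=T);cv2.imwrite('pics/w3.png',I)
print(s['time_s'],s['tcp_pos'],np.abs(s['qd']).max())
for P in[(.5735,.184,.203),(.5215,.204,.14),(.510,.0165,.185)]:print(wp(K,T,P))
```

```text
9.7 [0.50961518 0.01670651 0.25023477] 0.4045643957402772
[636.70875288 208.62881361]
[569.94709136  99.85645744]
[318.0157164  225.82888126]
```

View pics/w3.png

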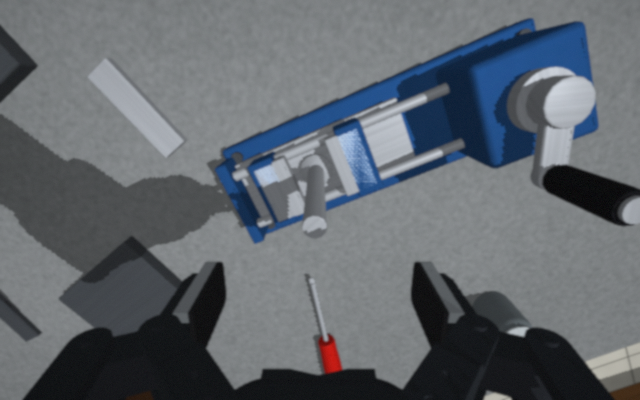

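The jaws are open. The shaft top is at (314.5,227) and the sleeve cap at (630,210), which puts the crank near 9 rad.

Run:
```python
from h import *
d=np.load('w3.npz');K,T=d['K'],d['T'];print(wz(K,T,(314.5,227),.185),wz(K,T,(628,210),.203),wz(K,T,(569,102),.14));print(robot.state()['tcp_pos'])
I=cv2.imread('pics/w3.png');g=I.max(2)
print('plate corners',[wz(K,T,u,.02)[:2] for u in((132,237),(62,300),(178,290))])
```

```text
[0.50972365 0.01415829 0.185     ] [0.57216032 0.17950862 0.203     ] [0.52262992 0.20310072 0.14      ]
[0.50961396 0.01674058 0.25017174]
plate corners [array([ 0.4894584 , -0.22178147]), array([ 0.52143002, -0.35697665]), array([ 0.57583186, -0.21541669])]
```

play_rows --commands "0 -0.022 -0.2 0 0 0 -1;0 0 -0.25 0 0 0 -1;0 0 -0.25 0 0 0 -1;0 0 -0.2 0 0 0 -1;0 0 -0.1 0 0 0 -1;0 0 0 0 0 0 -1;0 0 0 0 0 0 -1;0 0 0 0 0 0 0.2;0 0 0 0 0 0 0.5;0 0 0 0 0 0 1;0 0 0 0 0 0 1;0 0 0 0 0 0 1;0 0 0 0 0 0 1;0 0 0 0 0 0 1;0 0 0 0 0 0 1" --newtons 60

```text
time_s: 11.0
tcp_pos: [0.5096, 0.0135, 0.1507]
tool_rot: [[-0.893, 0.451, 0.001], [0.451, 0.893, 0.0], [-0.001, 0.001, -1.0]]
contact_force: [0.4, 2.2, 5.7]
grip_width: 0.0142
grip_force: 58.6
```

play_rows --commands "0 0 0.05 0 0 0 1;0 0 0.08 0 0 0 1;0 0 0.08 0 0 0 1;0 0 0.08 0 0 0 1;0 0 0.08 0 0 0 1;0 0 0.08 0 0 0 1;0 0 0.1 0 0 0 1;0 0 0.1 0 0 0 1;0 0 0.1 0 0 0 1;0 0 0.1 0 0 0 1;0 0 0.1 0 0 0 1;0 0 0 0 0 0 1;0 0 0 0 0 0 1;0 0 0 0 0 0 1"

```text
time_s: 12.17
tcp_pos: [0.509, 0.0133, 0.245]
tool_rot: [[-0.893, 0.451, -0.0], [0.451, 0.893, -0.0], [0.0, -0.0, -1.0]]
contact_force: [-0.2, 0.1, -2.6]
grip_width: 0.0143
grip_force: 58.6
```

Run:
```python
from h import *
s,I,K,T=wcam();np.savez('w4.npz',K=K,T=T);S=robot.snapshot('scene');t=robot.snapshot('top')
g=t.max(2);m=(cv2.medianBlur(g,3)<95).astype(np.uint8)[165:202,340:395]
pts=np.argwhere(m)[:,::-1]+[340,165];print(cv2.minAreaRect(pts.astype(np.float32)))
c=cv2.minAreaRect(pts.astype(np.float32))[0];print(atz('top',c,.02))
a=cv2.resize(S[120:290,250:400],(530,600));b=cv2.resize(I,(270,169))
o=np.zeros((600,800,3),np.uint8);o[:,:530]=a;o[:169,530:]=b;cv2.imwrite('pics/x4.png',o)
```

```text
((362.5, 183.0), (36.0, 45.0), 90.0)
[ 0.56443872 -0.26517369  0.02      ]
```

View pics/x4.png

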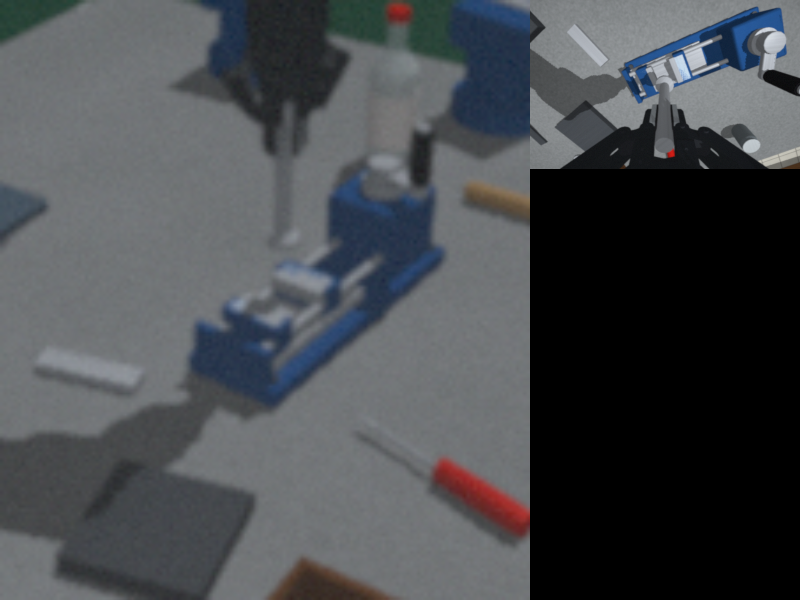

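The shaft hangs upright in the fingers, clear of the jaws, with its foot at crop (285,240). The plate corners agree with the estimate, so I carry it over.

Run:
```python
from h import *
print(atz('scene',(295.3,269.5),.02),atz('top',(367.5,182.4),.02),robot.state()['q'])
```

```text
[ 0.57545644 -0.2877528   0.02      ] [ 0.56679878 -0.28527352  0.02      ] [-14.17513936  19.54649495  10.11358287 107.74021032  -4.20619101
  53.1324726   61.09551031]
```

play_rows --commands "0.025 -0.12 0 0 0 0 1;0.048 -0.25 0 0 0 0 1;0.048 -0.25 0 0 0 0 1;0.048 -0.25 0 0 0 0 1;0.048 -0.25 0 0 0 0 1;0.048 -0.25 0 0 0 0 1;0.048 -0.25 0 0 0 0 1;0.048 -0.25 0 0 0 0 1;0.048 -0.25 0 0 0 0 1;0.048 -0.25 0 0 0 0 1;0.048 -0.25 0 0 0 0 1;0.048 -0.25 0 0 0 0 1;0.025 -0.12 0 0 0 0 1;0 0 0 0 0 0 1;0 0 0 0 0 0 1;0 0 0 0 0 0 1"

```text
time_s: 13.65
tcp_pos: [0.5671, -0.2843, 0.2448]
tool_rot: [[-0.893, 0.45, -0.001], [0.45, 0.893, 0.001], [0.001, 0.001, -1.0]]
contact_force: [0.1, 0.7, -3.3]
grip_width: 0.0139
grip_force: 58.7
```

play_rows --commands "0.02 0 -0.1 0 0 0 1;0 0 -0.15 0 0 0 1;0 0 -0.15 0 0 0 1;0 0 -0.15 0 0 0 1;0 0 -0.15 0 0 0 1;0 0 -0.15 0 0 0 1;0 0 -0.1 0 0 0 1;0 0 -0.05 0 0 0 1;0 0 -0.02 0 0 0 1;0 0 0 0 0 0 1;0 0 0 0 0 0 1;0 0 0 0 0 0 1"

```text
time_s: 14.65
tcp_pos: [0.5695, -0.2859, 0.1441]
tool_rot: [[-0.893, 0.451, 0.001], [0.451, 0.893, -0.001], [-0.001, 0.0, -1.0]]
contact_force: [0.7, -0.4, -3.6]
grip_width: 0.0136
grip_force: 58.8
```

play_rows --commands "0 0 -0.02 0 0 0 1;0 0 -0.02 0 0 0 1;0 0 0 0 0 0 1;0 0 0 0 0 0 1;0 0 0 0 0 0 1"

```text
time_s: 15.07
tcp_pos: [0.5691, -0.2857, 0.1393]
tool_rot: [[-0.893, 0.451, -0.0], [0.451, 0.893, -0.0], [0.0, -0.0, -1.0]]
contact_force: [-0.6, 0.0, -3.5]
grip_width: 0.014
grip_force: 58.8
```

Still hanging, about 3.5 mm above the plate.

play_rows --commands "0 0 -0.015 0 0 0 1;0 0 -0.01 0 0 0 1;0 0 0 0 0 0 1;0 0 0 0 0 0 1;0 0 0 0 0 0 1"

```text
time_s: 15.48
tcp_pos: [0.5691, -0.2857, 0.1368]
tool_rot: [[-0.893, 0.451, 0.0], [0.451, 0.893, -0.0], [-0.0, -0.0, -1.0]]
contact_force: [-0.8, 0.5, -3.7]
grip_width: 0.0136
grip_force: 58.8
```

play_rows --commands "0 0 -0.01 0 0 0 1;0 0 0 0 0 0 1;0 0 0 0 0 0 1;0 0 0 0 0 0 1"

```text
time_s: 15.82
tcp_pos: [0.5691, -0.2858, 0.1358]
tool_rot: [[-0.893, 0.451, 0.0], [0.451, 0.893, -0.0], [-0.0, -0.0, -1.0]]
contact_force: [0.6, 0.3, -3.6]
grip_width: 0.0138
grip_force: 59.1
```

play_rows --commands "0 0 -0.01 0 0 0 1;0 0 0 0 0 0 1;0 0 0 0 0 0 1;0 0 0 0 0 0 1"

```text
time_s: 16.15
tcp_pos: [0.5694, -0.2859, 0.1358]
tool_rot: [[-0.893, 0.451, 0.001], [0.451, 0.893, -0.0], [-0.001, 0.0, -1.0]]
contact_force: [-1.6, 1.9, 5.4]
grip_width: 0.0138
grip_force: 60.0
```

play_rows --commands "0 0 -0.005 0 0 0 1;0 0 0 0 0 0 1;0 0 0 0 0 0 1;0 0 0 0 0 0 1"

```text
time_s: 16.48
tcp_pos: [0.5696, -0.286, 0.1358]
tool_rot: [[-0.893, 0.451, 0.002], [0.451, 0.893, -0.001], [-0.002, 0.0, -1.0]]
contact_force: [-2.5, 1.4, 9.0]
grip_width: 0.014
grip_force: 60.0
```

Contact with the plate is firm, so I open the fingers and rise.

play_rows --commands "0 0 0 0 0 0 0.6;0 0 0 0 0 0 0.4;0 0 0 0 0 0 0;0 0 0 0 0 0 -0.5;0 0 0 0 0 0 -1;0 0 0 0 0 0 -1;0 0 0 0 0 0 -1;0 0 0 0 0 0 -1;0 0 0.1 0 0 0 -1;0 0 0.2 0 0 0 -1;0 0 0.3 0 0 0 -1;0 0 0.3 0 0 0 -1;0 0 0.3 0 0 0 -1;0 0 0 0 0 0 -1;0 0 0 0 0 0 -1;0 0 0 0 0 0 -1"

```text
time_s: 17.82
tcp_pos: [0.5688, -0.2855, 0.2544]
tool_rot: [[-0.893, 0.451, 0.0], [0.451, 0.893, 0.0], [0.0, 0.0, -1.0]]
contact_force: [-1.0, -0.2, -1.3]
grip_width: 0.0855
grip_force: 0.0
```

Run:
```python
from h import *
s,I,K,T=wcam();S=robot.snapshot('scene');print(s['tcp_pos'])
o=np.zeros((600,800,3),np.uint8);o[:400,:400]=cv2.resize(S[190:310,235:355],(400,400));o[:250,400:]=cv2.resize(I,(400,250));cv2.imwrite('pics/x5.png',o)
```

```text
[ 0.56884675 -0.28550724  0.25442994]
```

View pics/x5.png

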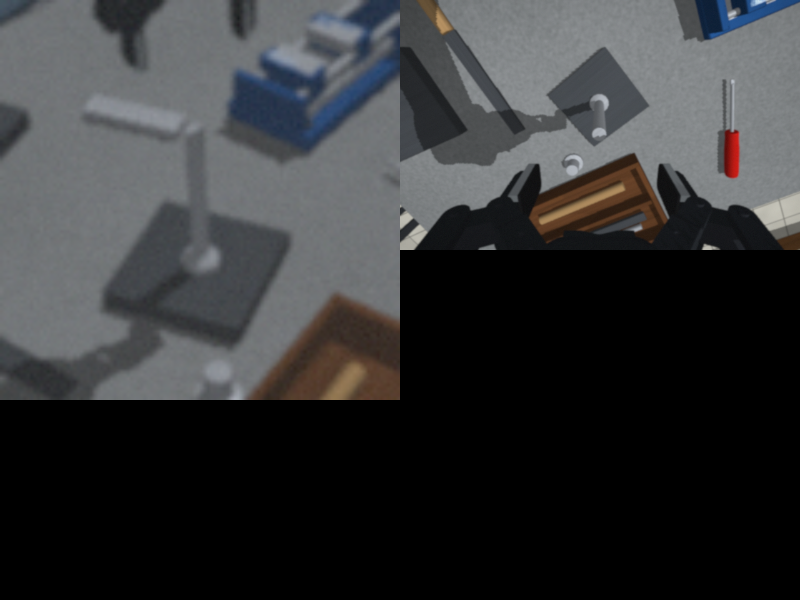

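The shaft stands upright near the middle of the small plate, with its foot at crop (200,260), and the fingers are clear.

```bash
python3 -c "
from plant import robot
print(robot.job_done())"
```

```text
the job is handed in; nothing more can be done
None
```

The job is handed in at about 18 s: the crank was wound to about 9 rad with the sleeve held throughout, and the last picture shows the shaft upright and released near the middle of the smallest plate; no verdict was returned.

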